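# Slide the sticky tray cover home without racking it

### The arm

A 7-joint arm with a two-finger parallel gripper is mounted at the origin on the work surface. World frame = base frame: x ahead of the robot, y to its left, z up, the work surface at z = 0. Lengths are in m, angles in rad, forces in N, time in s.
With the tool pointing down it reaches from about 0.4 to 0.85 m from the base axis. Payload 10.4 kg.
Tool frame: the origin (TCP) lies between the finger pads; the fingertips stand 14 mm ahead of it and the grasp point (between the pads) lies 5 mm behind it (ctrl.tips_ahead is the distance from the TCP to the fingertips, in m); z points along the fingers, y is the direction in which the jaws open and shut (so a half turn about z gives the same grasp; the last joint's range is limited). The gripper opens to 87 mm and grips with 3 to 60 N. Pads are 19 mm wide; open, the fingers measure 117 mm over their backs; the gripper's body (75 mm by 190 mm) begins 51 mm behind the grasp point.
Start: joints at [-1.269, 0.332, -0.065, 1.46, 0.022, 1.35, -0.088], TCP at [0.199, 0.592, 0.237] pointing down, gripper open.
Joint ranges: [-2.6, 2.6], [-0.5, 2.12], [-1.47, 1.34], [0.16, 2.42], [-1.27, 4.41], [0.06, 2.06], [-2.6, 2.6]. Speed limits (rad/s): [2.22, 2.22, 2.79, 2.79, 3.14, 3.14, 3.14].

### API

Orientations are given as a 3x3 rotation matrix whose columns are the frame's x, y, z axes.
In Python, from station import state, imaging, ticket, ctrl gives the robot as it stands.
- The arm moves only by the tool jog_arm, never from a script. Its argument "moves" is a list that holds one entry, the list of rows, each a list of 5 numbers: the shift along the world's x, y, z in mm, then the turn about the world's z in degrees, then the opening, from 0 (shut) to 1 (fully open). In form: [[[x, y, z, spin, gripper], ...]]. A call has exactly 8 rows; each row shifts and turns the pose as measured when the row begins; what a row does not reach is not made up. A row lasts 1/10 s, in which the tool goes at most 50 mm and 8.59 degrees, less where a joint would pass 70% of its speed; a pose out of reach is approached as far as the arm can. A call is refused whole if a number of a shift passes 50 or a number of a turn 8.59, either way. A call with a gripper value outside its range is refused whole. The fingers move at their own pace and stop on an object; "squeeze" is the grip in N (left out, the last holds). Time passes only in rows, so rows that do not move let the fingers close, or fill a call up. It gives the time, the measured TCP pose, the force and the opening at its end, in the units of the state.
- state(): the state, without advancing time (a new reading comes with each control period).
- imaging.snapshot(name): name is "scene" or "top" or "wrist"; returns a dict with "pixels" (384x512x3 uint8, red, green, blue), "depth" (384x512 float32, m along the optical axis (not along the pixel's ray), 0 where there is no reading), "K" (3x3 intrinsics, pixels), "R" (3x3) and "t" (3): a world point X has camera coordinates R X + t. Camera axes: x right, y down, z forward; pixel columns grow to the right and rows downward; lengths in m; the calibration is good to about 2 mm. A picture is of the moment at which its call begins.
- ticket.job_done(): hands the job in, once; it reports no verdict.
Trained networks look in the newest picture that a camera, given by its name, has taken for a name from the list of things; names that differ only in an ending like _2 or _b are one class to them, and where a whole thing is asked for, a point or a joint stands for the part that bears it (a point fixed in the world has none). Each returns a list of dicts, best first, with "conf" (0 to 1); they miss things now and then, are a little off and sometimes report something else, mostly with a low value. They report only what shows in the picture. A call takes as long as a camera call.
- imaging.search_frame(camera, label): "position" ([column, row] as shares, 0 to 1, of the picture: columns of its width, rows of its height, amid what is visible of it).
- imaging.landmark_of(camera, label): "position" ([column, row] as shares, 0 to 1, of the picture: columns of its width, rows of its height: a listed point, or the origin of a listed thing).
The state is a dict: "clock": time; "q": joint angles; "joint_vel": joint speeds; "joint_torque": joint torques, N m; "tool_pos": TCP position; "orientation": TCP orientation; "force": force on the tool from outside, world axes, zero at the start; "ft_torque": the same for the moment, N m; "grip_width": finger opening in m.
Only numpy, scipy, OpenCV 4.12 (cv2) and the standard library are available. Lean on these libraries where they do the work, as an engineer would, in place of code of your own. Each camera call takes 0.05 s, during which the arm holds its last target. There are 200 camera calls.

### The job

On the repair bench, open up the near row of bays in the wide parts tray: slide its loose light-grey cover away from the robot until it is fully home against the far end of the tray at both its left and its right end. It sticks in its side channels, so work it along a little at a time by pushing its two knobs in turn, and never let it skew more than about 10 degrees in the tray.

Things in the scene. Friction and masses are not known exactly. Their poses are not given: they have to be found in the camera images.
- tray: Wide low parts tray, fixed, 216 mm deep (x) by 311 mm wide (y) by 46 mm high: grey ends, aluminium side channels, small parts in near and far rows of bays. Origin: centre of its underside. x axis along the channels from near end to far end (the way the cover must go), y to the left. Inside faces of its end walls at x = -100 and +100 mm; inner edges of the channels at y = -128 and +128 mm.
- cover: Light-grey plate, 95 (x) by 280 (y) by 5 mm, 0.4 to 0.65 kg, loose in the channels, 7 mm play each side, not liftable. Origin: centre of underside, 34 mm high; axes as the tray's when square. 79 to 97 mm from home (origin at tray x = +52.5 mm, far edge on far wall). Slides at a few N; left drags more. A pushed end leads, the other lags: 30 mm lead at the knobs is 8 deg; binds at 10 to 13.
- knob_left (a point): Top centre of the cover's left (+y) knob: an upright black round knob, 24 mm in diameter and 30 mm high, standing on the cover (from 39 to 69 mm above the bench), 105 mm to the left of the cover's centre. Axes as the cover's. Home is at tray x = +52.5 mm.
- knob_right (a point): Top centre of the cover's right (-y) knob, the same shape, 105 mm to the right of the cover's centre. Home is at tray x = +52.5 mm.

How it is judged:
By the outcome, as a careful person would: the job done as asked, in the order asked, and still so for the second after the job is handed in, with the robot touching nothing.
It also fails if it takes over 48 s, if anything falls off the work surface, if the arm or the gripper's body presses on something with over 40 N, if the wrist force passes 120 N, or if a joint passes its speed limit or range.

## Working session

There is one attempt and no reset: what is moved stays moved. The work goes in short steps, Python scripts to look and compute and a tool call to move; the robot and the scene stay as the last step left them, time stands still between calls to the robot, and variables do not carry over. Pictures are saved under pics/ and viewed, about 8 in all and at most 12, crops included, and the job is handed in when it is done.

Besides the shell and the picture viewer there is one more tool, called after "Request:" as name(argument=value, ...) on one line, values as JSON. jog_arm: Moves the arm, as the interface text tells. Its arguments: {"type":"object","properties":{"moves":{"type":"array","items":{"type":"array","items":{"type":"array","items":{"type":"number"}}}},"squeeze":{"type":"number"}},"required":["moves"]}

```bash
mkdir -p pics
cat > h.py <<'E'
import numpy as np,cv2
from station import state, imaging, ticket, ctrl
def snap(n,f=None):
    s=imaging.snapshot(n)
    if f: cv2.imwrite('pics/'+f,s['pixels'][:,:,::-1])
    return s
def ray(s,px,z):
    "world point on pixel ray at height z"
    R,t,K=s['R'],s['t'],s['K']; c=-R.T@t
    d=R.T@np.linalg.solve(K,[px[0],px[1],1]); return c+d*(z-c[2])/d[2]
def find(s,cam,label,z):
    out=[]
    for r in imaging.landmark_of(cam,label):
        p=np.array(r['position'])*[512,384]
        out.append((round(r['conf'],2),p.round(1).tolist(),(ray(s,p,z)*1000).round(1).tolist()))
    return out
E
python3 - <<'E'
from h import *
for cam in ('top','scene'):
    s=snap(cam,cam+'1.png')
    for l,z in (('tray',0),('cover',.034),('knob_left',.069),('knob_right',.069)): print(cam,l,find(s,cam,l,z))
st=state(); print(st['clock'],st['tool_pos'],st['orientation'],st['force'],st['grip_width'],ctrl.tips_ahead)
E
```

```text
top tray [(0.97, [256.9, 185.0], [560.8, 7.0, 0.0])]
top cover [(0.96, [254.3, 211.9], [519.7, 13.5, 34.0])]
top knob_left [(0.56, [180.4, 198.5], [540.9, 116.6, 69.0])]
top knob_right [(0.69, [330.9, 221.3], [504.2, -91.9, 69.0]), (0.37, [255.8, 181.4], [562.3, 11.9, 69.0])]
scene tray [(0.97, [239.8, 222.1], [560.5, 7.0, 0.0])]
scene cover [(0.73, [227.8, 188.8], [512.7, 18.3, 34.0])]
scene knob_left [(0.65, [285.3, 159.4], [544.0, 115.8, 69.0])]
scene knob_right []
0.5 [0.19943507 0.59232714 0.23657251] [[-9.47716828e-01  3.19112541e-01  2.91077272e-06]
 [ 3.19112541e-01  9.47716825e-01  7.14397017e-05]
 [ 2.00387165e-05  6.86334716e-05 -9.99999997e-01]] [ 0.27957373 -1.01095373  0.16726277] 0.08700277114143531 0.014
```

```bash
ls; ls pics
```

```text
h.py
pics
scene1.png
top1.png
```

View pics/top1.png

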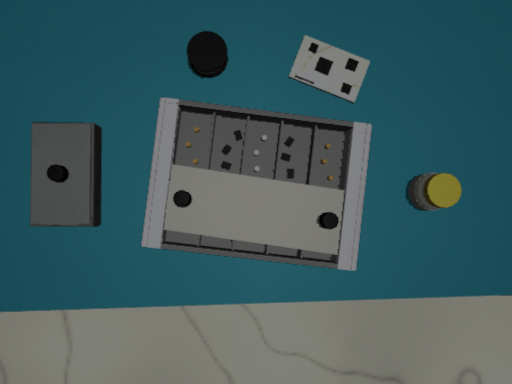

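View pics/scene1.png

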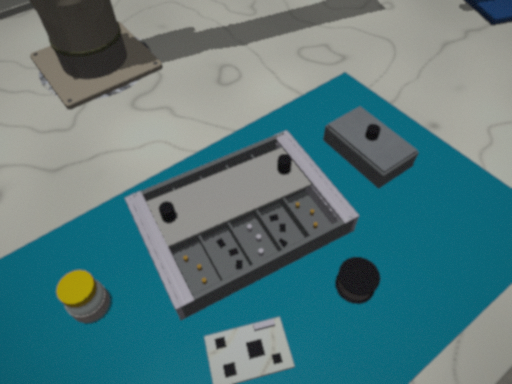

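The top view shows the tray yawed about -7° (left channel runs from (170,100) to (152,248)). The knobs are at about (182,199) and (329,221), and the far direction is up in the image. I'll refine these from depth.

```bash
cat >> h.py <<'E'
def cloud(s):
    d=s['depth']; v,u=np.mgrid[:384,:512]
    c=np.stack([(u-s['K'][0,2])/s['K'][0,0]*d,(v-s['K'][1,2])/s['K'][1,1]*d,d],-1)
    P=(c-s['t'])@s['R']; P[d<=0]=np.nan; return P*1000
TRAY=None
def knobs(s,P=None,guess=None):
    "top-disc centres of knobs by depth (z 62..75) within tray"
    P=cloud(s) if P is None else P
    m=((P[...,2]>61)&(P[...,2]<76)&(abs(P[...,0]-560)<120)&(abs(P[...,1]-7)<150)).astype(np.uint8)
    n,l,st,c=cv2.connectedComponentsWithStats(m)
    return [(int(st[i,4]),c[i].round(1).tolist(),ray(s,c[i],.069)[:2]*1000) for i in range(1,n) if st[i,4]>40]
E
python3 - <<'E'
from h import *
s=snap('top'); P=cloud(s)
for k in knobs(s,P): print(k)
m=((P[...,2]>41)&(P[...,2]<52)&(abs(P[...,0]-560)<150)&(abs(P[...,1]-7)<180)).astype(np.uint8)
n,l,st,c=cv2.connectedComponentsWithStats(m)
for i in range(1,n):
    if st[i,4]>80:
        v,u=np.nonzero(l==i); X=np.array([ray(s,(a,b),.046)[:2]*1000 for a,b in zip(u,v)],np.float32)
        print(st[i],np.nanmedian(P[l==i][:,2]),cv2.minAreaRect(X))
m2=(s['pixels'].min(2)>120).astype(np.uint8); 
n,l,st,c=cv2.connectedComponentsWithStats(m2)
for i in range(1,n):
    if 500<st[i,4]<20000:
        v,u=np.nonzero(l==i); X=np.array([ray(s,(a,b),.046)[:2]*1000 for a,b in zip(u,v)],np.float32); print('rgb',st[i],s['pixels'][l==i].mean(0),cv2.minAreaRect(X))
print(np.nanmedian(P[205:215,240:260,2]), s['pixels'][180,158],s['pixels'][210,250])
E
```

```text
(230, [181.8, 198.5], array([540.79146341, 114.62263881]))
(225, [330.0, 220.5], array([505.35349785, -90.58398543]))
[ 142   97  230  174 7853] 45.36069927453378 ((559.7322387695312, 7.1715240478515625), (310.2860412597656, 215.72564697265625), 81.88265228271484)
rgb [ 290   36   79   65 2012] [127.32952286 129.16500994 126.35188867] ((727.4563598632812, -100.83943939208984), (101.02639770507812, 63.4188232421875), 67.45844268798828)
rgb [ 142   98   36  150 2384] [127.59354027 128.62541946 131.34354027] ((580.1780395507812, 147.9013214111328), (24.760515213012695, 213.33860778808594), 81.86675262451172)
rgb [ 338  123   33  147 2239] [127.51004913 128.38097365 131.09200536] ((540.2212524414062, -132.18800354003906), (24.845905303955078, 213.50082397460938), 81.7834701538086)
rgb [264 319  43  33 557] [127.43447038 129.3016158  121.21005386] ((339.3080749511719, -23.100547790527344), (73.4757080078125, 31.906856536865234), 60.91002655029297)
rgb [ 244  333   63   51 1304] [126.87653374 128.70092025 121.34969325] ((299.0505676269531, -2.4797134399414062), (100.0567626953125, 57.5920524597168), 58.103851318359375)
38.39360230822574 [128 130 133] [126 124 119]
```

Tray from the channels: centre (560, 7.5), yaw -8.1°, so push direction is (0.990, -0.141). Knob tray-x is left -34 and right -40, leaving 87 and 93 mm to home. I'll approach behind the left knob, staying high, with the gripper shut.

Request:
jog_arm(moves=[[[26, -40, 0, 1.3, 0], [26, -40, 0, 1.3, 0], [26, -40, 0, 1.3, 0], [26, -40, 0, 1.3, 0], [26, -40, 0, 1.3, 0], [26, -40, 0, 1.3, 0], [26, -40, 0, 1.3, 0], [26, -40, 0, 1.3, 0]]], squeeze=20)

```text
clock: 1.35
tool_pos: [0.4067, 0.2649, 0.2362]
orientation: [[-0.992, 0.124, -0.002], [0.124, 0.992, 0.004], [0.002, 0.003, -1.0]]
force: [0.5, 0.3, -0.4]
grip_width: 0.0307
```

Request:
jog_arm(moves=[[[24, -37, 0, 0, 0], [24, -37, 0, 0, 0], [24, -37, 0, 0, 0], [22, -35, 0, 0, 0], [0, 0, -40, 0, 0], [0, 0, -40, 0, 0], [0, 0, -40, 0, 0], [0, 0, 0, 0, 0]]])

```text
clock: 2.15
tool_pos: [0.5082, 0.103, 0.1168]
orientation: [[-0.991, 0.136, 0.008], [0.136, 0.991, 0.006], [-0.008, 0.007, -1.0]]
force: [-0.4, 0.4, -0.0]
grip_width: 0.0006
```

Request:
jog_arm(moves=[[[-2, 16, 0, 0, 0], [0, 0, -20, 0, 0], [0, 0, -20, 0, 0], [0, 0, -12, 0, 0], [0, 0, 0, 0, 0], [0, 0, 0, 0, 0], [0, 0, 0, 0, 0], [0, 0, 0, 0, 0]]])

```text
clock: 2.95
tool_pos: [0.5118, 0.122, 0.0752]
orientation: [[-0.991, 0.135, 0.019], [0.135, 0.991, 0.011], [-0.017, 0.013, -1.0]]
force: [-0.4, -0.6, -0.2]
grip_width: 0.0004
```

```bash
cat >> h.py <<'E'
O=np.array([560.2,7.6]); A=np.array([[.990,-.141],[.141,.990]])
def tt(p): return A@(np.array(p)[:2]-O)
def where(cam='top',f=None):
    s=snap(cam,f); st=state(); print('t',round(st['clock'],2),'tcp tray',tt(st['tool_pos']*1000).round(1),'z',st['tool_pos'][2].round(4),'F',st['force'].round(1))
    for l in ('knob_left','knob_right'):
        for r in find(s,cam,l,.069): print(l,r[0],r[1],tt(r[2]).round(1))
    for k in knobs(s): print('depth',k[0],k[1],tt(k[2]).round(1))
E
python3 -c "
from h import *
where('top','top2.png')"
```

```text
t 3.0 tcp tray [-64.  106.4] z 0.0752 F [-0.  -0.4 -0.2]
knob_left 0.59 [181.4, 199.6] [-35.9 103.7]
knob_right 0.86 [328.2, 219.2] [ -38.9 -102.2]
knob_right 0.67 [257.2, 182.8] [-0.3  2.5]
depth 225 [330.0, 220.6] [ -40.5 -105. ]
```

View pics/top2.png

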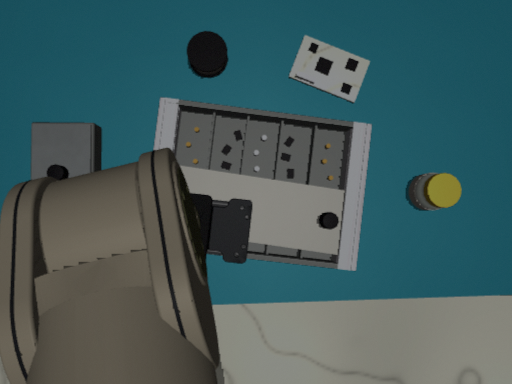

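The arm hides the left knob in the top view. The right knob is unmoved at (330,220). The scene camera looks from the far side, so I'll use it for the left knob. Next I lower the tool and push left gently.

Request:
jog_arm(moves=[[[-3, 0, -9, 0, 0], [-1, 0, -6, 0, 0], [5, -0.7, 0, 0, 0], [5, -0.7, 0, 0, 0], [5, -0.7, 0, 0, 0], [6, -0.8, 0, 0, 0], [6, -0.8, 0, 0, 0], [0, 0, 0, 0, 0]]])

```text
clock: 3.9
tool_pos: [0.5332, 0.1184, 0.0573]
orientation: [[-0.991, 0.134, 0.01], [0.135, 0.991, 0.01], [-0.009, 0.012, -1.0]]
force: [-0.7, 0.4, 0.1]
grip_width: 0.0001
```

```bash
python3 -c "
from h import *
where('top'); where('scene','scene2.png')"
```

```text
t 3.95 tcp tray [-42.3 105.9] z 0.0574 F [-1.3  0.6  0.1]
knob_right 0.86 [329.8, 220.1] [ -40.  -104.6]
depth 228 [329.9, 218.0] [ -36.9 -104.5]
t 4.1 tcp tray [-42.5 105.9] z 0.0575 F [ 0.2 -0.  -0.7]
knob_left 0.86 [291.0, 162.8] [-20.3 109.1]
knob_right 0.95 [165.5, 210.4] [ -34.  -107.6]
depth 221 [287.1, 163.7] [-21.8 102.6]
depth 186 [167.3, 209.9] [ -33.5 -104.8]
```

View pics/scene2.png

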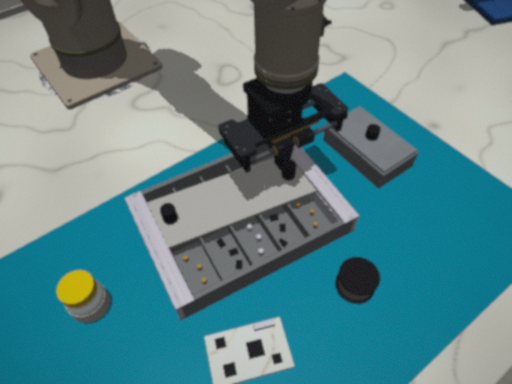

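The scene view shows the finger behind the left knob (287,164), which now leads by about 13 mm. Now I back off and traverse to the right knob.

Request:
jog_arm(moves=[[[-14, 2, 4, 0, 0], [-14, 2, 2, 0, 0], [-6, -42, 0, 0, 0], [-6, -42, 0, 0, 0], [-6, -42, 0, 0, 0], [-6, -42, 0, 0, 0], [-6, -42, 0, 0, 0], [0, 0, 0, 0, 0]]])

```text
clock: 5.0
tool_pos: [0.4733, -0.0923, 0.0657]
orientation: [[-0.991, 0.129, 0.019], [0.129, 0.992, 0.012], [-0.017, 0.014, -1.0]]
force: [0.7, 0.3, 0.2]
grip_width: 0.0008
```

```bash
python3 -c "
from h import *
where('top')"
```

```text
t 5.05 tcp tray [ -71.7 -108.3] z 0.0656 F [-0.4  0.4 -0.3]
knob_left 0.77 [182.5, 189.5] [-21.9 103.9]
knob_right 0.8 [328.0, 218.2] [ -37.5 -101.8]
depth 231 [183.0, 188.3] [-20.1 103.3]
depth 89 [330.5, 213.5] [ -30.7 -104.5]
```

Request:
jog_arm(moves=[[[8, 2, -2, 0, 0], [6, 0, 0, 0, 0], [6, -0.9, 0, 0, 0], [6, -0.9, 0, 0, 0], [6, -0.9, 0, 0, 0], [6, -0.9, 0, 0, 0], [6, -0.9, 0, 0, 0], [0, 0, 0, 0, 0]]])

```text
clock: 5.95
tool_pos: [0.5179, -0.0818, 0.0608]
orientation: [[-0.994, 0.11, 0.003], [0.11, 0.994, 0.016], [-0.001, 0.016, -1.0]]
force: [0.4, -1.0, -0.4]
grip_width: 0.0005
```

```bash
python3 -c "
from h import *
where('top')"
```

```text
t 6.0 tcp tray [-29.3 -94.2] z 0.0608 F [ 0.4  1.2 -0.3]
knob_left 0.75 [177.0, 183.5] [-14.6 112.4]
depth 228 [179.8, 183.8] [-14.5 108.5]
```

Request:
jog_arm(moves=[[[5, -3, 0, -0.6, 0], [5, -3, 0, -0.6, 0], [4, -2, 0, -0.6, 0], [0, 0, 0, 0, 0], [0, 0, 0, 0, 0], [0, 0, 0, 0, 0], [0, 0, 0, 0, 0], [0, 0, 0, 0, 0]]])

```text
clock: 6.9
tool_pos: [0.532, -0.0884, 0.0606]
orientation: [[-0.99, 0.143, 0.002], [0.143, 0.99, 0.018], [0.0, 0.018, -1.0]]
force: [-2.1, 0.9, 0.6]
grip_width: 0.0009
```

```bash
python3 -c "
from h import *
where('top');where('scene')"
```

```text
t 6.95 tcp tray [-14.4 -99. ] z 0.0606 F [-2.3  2.3 -0. ]
knob_left 0.93 [182.5, 181.0] [-10.3 105.3]
depth 233 [183.1, 182.5] [-12.2 104.3]
t 7.1 tcp tray [-14.4 -99. ] z 0.0607 F [-1.8  1.3  0.9]
knob_left 0.68 [294.8, 168.0] [ -7.8 108.6]
knob_right 0.68 [177.5, 232.9] [  12.  -107.1]
depth 156 [291.8, 168.6] [ -9.  103.7]
depth 273 [179.4, 229.4] [   7.9 -102.4]
```

Request:
jog_arm(moves=[[[-16, 2, 2, 0, 0], [-16, 2, 0, 0, 0], [5.5, 40, 0, 0, 0], [5.5, 40, 0, 0, 0], [5.5, 40, 0, 0, 0], [5.5, 40, 0, 0, 0], [5.5, 40, 0, 0, 0], [0, 0, 0, 0, 0]]])

```text
clock: 8.0
tool_pos: [0.5312, 0.1194, 0.0654]
orientation: [[-0.989, 0.15, 0.015], [0.15, 0.989, 0.016], [-0.013, 0.018, -1.0]]
force: [0.1, -1.0, -0.4]
grip_width: 0.0004
```

```bash
python3 -c "
from h import *
where('top')"
```

```text
t 8.05 tcp tray [-44.1 103.4] z 0.0653 F [-0.2 -1.1  0.5]
knob_right 0.67 [331.9, 186.3] [   7.4 -102.3]
depth 229 [332.5, 186.0] [   8.  -103.1]
```

Request:
jog_arm(moves=[[[7, -1, -2, 0, 0], [7, -1, -1, 0, 0], [7, -1, 0, 0, 0], [7, -1, 0, 0, 0], [7, -1, 0, 0, 0], [7, -1, 0, 0, 0], [0, 0, 0, 0, 0], [0, 0, 0, 0, 0]]])

```text
clock: 8.95
tool_pos: [0.5718, 0.0996, 0.0612]
orientation: [[-0.986, 0.167, 0.002], [0.167, 0.986, 0.016], [0.0, 0.016, -1.0]]
force: [-2.8, 1.9, 0.7]
grip_width: 0.0006
```

```bash
python3 -c "
from h import *
where('top');where('scene')"
```

```text
t 9.0 tcp tray [-1.6 92.7] z 0.0612 F [-0.2  0.9  0.5]
knob_right 0.93 [332.6, 179.7] [  16.8 -102.3]
knob_right 0.39 [260.9, 169.7] [18.6 -0.6]
depth 225 [336.9, 180.6] [  16.3 -108.4]
t 9.15 tcp tray [-1.6 92.9] z 0.0613 F [-0.5 -0.6  0.3]
knob_left 0.94 [305.0, 181.6] [ 24.1 107.6]
knob_right 0.95 [175.6, 238.0] [  18.7 -112.9]
depth 244 [297.6, 182.3] [19.5 96.5]
depth 206 [178.5, 237.2] [  19.6 -108.6]
```

Request:
jog_arm(moves=[[[5, 2, 0, 0.5, 0], [5, 2, 0, 0.5, 0], [4, 2, 0, 0.5, 0], [0, 0, 0, 0, 0], [0, 0, 0, 0, 0], [-16, 2, 2, 0, 0], [-14, 2, 0, 0, 0], [0, 0, 0, 0, 0]]])

```text
clock: 10.05
tool_pos: [0.5557, 0.1096, 0.0635]
orientation: [[-0.99, 0.14, 0.003], [0.14, 0.99, 0.015], [-0.001, 0.015, -1.0]]
force: [0.4, -0.3, 0.2]
grip_width: 0.0002
```

```bash
python3 -c "
from h import *
where('top');where('scene')"
```

```text
t 10.1 tcp tray [-17.9 100.3] z 0.0637 F [-0.   0.3 -0.1]
knob_right 0.94 [331.3, 177.8] [  19.2 -100.1]
depth 228 [333.0, 178.7] [  18.3 -102.6]
t 10.25 tcp tray [-17.2  99.9] z 0.0636 F [0.6 0.4 0.5]
knob_left 0.55 [308.8, 187.5] [ 37.  106.3]
knob_right 0.94 [178.3, 235.7] [  17. -108.]
depth 90 [287.8, 169.9] [-10.   96.6]
depth 174 [307.8, 187.7] [ 36.6 104.7]
depth 206 [182.7, 236.5] [  21.5 -102.9]
```

Request:
jog_arm(moves=[[[-5.5, -40, 0, 0, 0], [-5.5, -40, 0, 0, 0], [-5.5, -40, 0, 0, 0], [-5.5, -40, 0, 0, 0], [-5.5, -40, 0, 0, 0], [0, 0, 0, 0, 0], [4, 0, -1, 0, 0], [0, 0, 0, 0, 0]]])

```text
clock: 11.15
tool_pos: [0.5346, -0.0983, 0.0628]
orientation: [[-0.99, 0.139, 0.006], [0.14, 0.99, 0.013], [-0.005, 0.014, -1.0]]
force: [-1.0, 0.0, 0.7]
grip_width: 0.0002
```

```bash
python3 -c "
from h import *
where('top')"
```

```text
t 11.2 tcp tray [ -10.6 -107.9] z 0.0627 F [-0.2  0.1 -0.1]
knob_left 0.78 [186.4, 146.8] [ 37.6 105.8]
knob_right 0.55 [333.5, 180.0] [  16.5 -103.5]
depth 234 [186.3, 149.9] [ 33.2 105.4]
```

Request:
jog_arm(moves=[[[6, -0.5, -1, 0, 0], [6, -1.5, 0, 0, 0], [6, -1.5, 0, 0, 0], [6, -1.5, 0, -0.2, 0], [6, -1.5, 0, -0.2, 0], [6, -1.5, 0, -0.2, 0], [0, 0, 0, 0, 0], [0, 0, 0, 0, 0]]])

```text
clock: 12.1
tool_pos: [0.5689, -0.1009, 0.0602]
orientation: [[-0.99, 0.141, -0.008], [0.141, 0.99, 0.017], [0.01, 0.016, -1.0]]
force: [-1.4, -0.0, 1.5]
grip_width: -0.0001
```

```bash
python3 -c "
from h import *
where('top');where('scene')"
```

```text
t 12.15 tcp tray [  23.8 -106.2] z 0.0602 F [-1.4  0.2  0.8]
knob_left 0.93 [184.0, 142.1] [ 43.6 109.9]
knob_right 0.94 [332.5, 159.8] [ 44.6 -98.9]
depth 233 [186.3, 146.2] [ 38.4 106. ]
t 12.3 tcp tray [  23.8 -106.2] z 0.0603 F [ 0.7 -0.4  0.6]
knob_left 0.9 [311.7, 187.4] [ 39.  110.4]
depth 172 [310.0, 189.8] [ 41.7 105.4]
depth 280 [189.3, 249.8] [  46.4 -103.3]
```

Request:
jog_arm(moves=[[[4, -1, 0, 0, 0], [3, -1, 0, 0, 0], [0, 0, 0, 0, 0], [-16, 2, 2, 0, 0], [-14, 2, 2, 0, 0], [5.5, 40, 0, 0, 0], [5.5, 40, 0, 0, 0], [5.5, 40, 0, 0, 0]]])

```text
clock: 13.2
tool_pos: [0.5592, 0.0179, 0.0654]
orientation: [[-0.988, 0.153, -0.012], [0.153, 0.988, 0.017], [0.014, 0.015, -1.0]]
force: [0.3, -0.2, 0.2]
grip_width: 0.0006
```

Request:
jog_arm(moves=[[[5.5, 40, 0, 0, 0], [5.5, 38, 0, 0, 0], [0, 0, 0, 0, 0], [0, 0, -2, 0, 0], [0, 0, 0, 0, 0], [0, 0, 0, 0, 0], [0, 0, 0, 0, 0], [0, 0, 0, 0, 0]]])

```text
clock: 14.0
tool_pos: [0.5723, 0.1037, 0.0641]
orientation: [[-0.989, 0.148, -0.007], [0.148, 0.989, 0.02], [0.01, 0.019, -1.0]]
force: [0.1, 0.3, -0.9]
grip_width: 0.001
```

```bash
python3 -c "
from h import *
where('top')"
```

```text
t 14.05 tcp tray [-1.6 96.7] z 0.0641 F [-0.5 -0.  -0.2]
knob_right 0.66 [335.3, 154.3] [  52.8 -102. ]
depth 229 [335.4, 156.3] [  50.  -102.4]
```

Request:
jog_arm(moves=[[[7, 3, -2, 0, 0], [7, 1.5, -1, 0, 0], [5, 0, 0, 0, 0], [4, 0, 0, 0, 0], [4, 0.5, 0, 0, 0], [3, 0.5, 0, 0, 0], [3, 0.5, 0, 0, 0], [0, 0, 0, 0, 0]]])

```text
clock: 14.95
tool_pos: [0.6042, 0.1114, 0.0594]
orientation: [[-0.989, 0.147, -0.019], [0.146, 0.989, 0.02], [0.022, 0.017, -1.0]]
force: [-1.3, 0.7, 0.9]
grip_width: 0.0004
```

```bash
python3 -c "
from h import *
where('top');where('scene')"
```

```text
t 15.0 tcp tray [ 28.9 108.9] z 0.0594 F [-2.9  0.4  1.2]
knob_right 0.74 [333.7, 154.4] [ 52.4 -99.8]
depth 223 [334.4, 155.3] [  51.3 -100.8]
t 15.15 tcp tray [ 28.9 108.9] z 0.0596 F [-2.4  0.9 -0.4]
knob_left 0.65 [314.5, 194.8] [ 53.3 106.2]
knob_right 0.69 [190.7, 252.0] [  50.6 -103. ]
depth 209 [314.0, 193.9] [ 51.5 106.4]
depth 224 [193.1, 253.7] [  54.7 -101.1]
```

Request:
jog_arm(moves=[[[3, -0.4, 0, 0, 0], [3, -0.4, 0, 0, 0], [3, -0.4, 0, 0, 0], [3, -0.4, 0, 0, 0], [3, -0.4, 0, 0, 0], [3, -0.4, 0, 0, 0], [3, -0.4, 0, 0, 0], [3, -0.4, 0, 0, 0]]])

```text
clock: 16.05
tool_pos: [0.606, 0.1116, 0.0594]
orientation: [[-0.987, 0.142, -0.07], [0.14, 0.99, 0.024], [0.073, 0.014, -0.997]]
force: [-19.8, 0.1, 13.4]
grip_width: 0.0007
```

Left is firm against the wall (20 N resisting). Now the same on the right.

Request:
jog_arm(moves=[[[-12, 2, 2, 0, 0], [-14, 2, 2, 0, 0], [-5.5, -40, 0, 0, 0], [-5.5, -40, 0, 0, 0], [-5.5, -40, 0, 0, 0], [-5.5, -40, 0, 0, 0], [-5.5, -40, 0, 0, 0], [0, 0, 0, 0, 0]]])

```text
clock: 16.85
tool_pos: [0.5535, -0.0917, 0.0661]
orientation: [[-0.988, 0.139, -0.06], [0.138, 0.99, 0.022], [0.063, 0.014, -0.998]]
force: [-0.4, 0.2, -0.5]
grip_width: 0.0005
```

```bash
python3 -c "
from h import *
where('top')
print(state()['orientation'].round(3))"
```

```text
t 16.9 tcp tray [  7.7 -96. ] z 0.066 F [-0.5  0.9  0.8]
knob_left 0.62 [185.8, 135.8] [ 52.6 108.5]
knob_right 0.58 [334.3, 155.5] [  50.9 -100.7]
knob_right 0.24 [258.0, 149.6] [45.9  6.7]
depth 233 [186.2, 136.8] [ 51.3 107.8]
[[-0.99   0.131 -0.061]
 [ 0.129  0.991  0.026]
 [ 0.064  0.018 -0.998]]
```

Request:
jog_arm(moves=[[[7, -5, -3, 0.4, 0], [7, -2, -2, 0.4, 0], [4, -1, 0, 0, 0], [3, -1, 0, 0, 0], [3, -0.6, 0, 0, 0], [3, -0.4, 0, 0, 0], [3, -0.4, 0, 0, 0], [3, -0.4, 0, 0, 0]]])

```text
clock: 17.8
tool_pos: [0.5756, -0.0884, 0.0594]
orientation: [[-0.989, 0.109, -0.101], [0.107, 0.994, 0.033], [0.104, 0.022, -0.994]]
force: [-18.9, 2.3, 17.5]
grip_width: 0.0005
```

Request:
jog_arm(moves=[[[3, -0.4, 0, 0, 0], [3, -0.4, 0, 0, 0], [3, -0.4, 0, 0, 0], [3, -0.4, 0, 0, 0], [3, -0.4, 0, 0, 0], [3, -0.4, 0, 0, 0], [3, -0.4, 0, 0, 0], [0, 0, 0, 0, 0]]])

```text
clock: 18.6
tool_pos: [0.5743, -0.0882, 0.0602]
orientation: [[-0.981, 0.111, -0.159], [0.105, 0.993, 0.044], [0.163, 0.026, -0.986]]
force: [-1.0, -0.3, 0.4]
grip_width: 0.0008
```

```bash
python3 -c "
from h import *
where('top');where('scene')"
```

```text
t 18.65 tcp tray [ 27.7 -92.8] z 0.0601 F [-5.6  0.2  3.2]
knob_left 0.76 [182.9, 136.0] [ 51.9 112.4]
depth 230 [186.3, 136.7] [ 51.5 107.7]
t 18.8 tcp tray [ 27.8 -92.8] z 0.06 F [-5.8  0.1  3.8]
knob_left 0.67 [318.5, 192.4] [ 52.4 114.1]
knob_right 0.62 [191.4, 254.7] [  55.  -103.9]
knob_right 0.46 [241.1, 223.9] [ 44.2 -18.4]
depth 177 [315.6, 195.3] [ 54.9 107.1]
depth 162 [194.3, 255.4] [  58.1 -100.8]
```

Both ends resist at about 20 N. I'll retreat and check.

Request:
jog_arm(moves=[[[-12, 2, 1, 0, 0], [-12, 2, 10, 0, 0], [0, 0, 40, 0, 0], [0, 0, 45, 0, 0], [-30, 0, 30, 0, 0], [-45, 0, 0, 0, 0], [-45, 0, 0, 0, 0], [0, 0, 0, 0, 0]]])

```text
clock: 19.7
tool_pos: [0.4294, -0.0812, 0.1883]
orientation: [[-0.982, 0.105, -0.155], [0.1, 0.994, 0.042], [0.158, 0.025, -0.987]]
force: [0.5, 0.0, -0.6]
grip_width: 0.0004
```

```bash
python3 -c "
from h import *
where('scene');where('top')
s=snap('top'); cv2.imwrite('pics/top3.png',cv2.resize(s['pixels'][85:285,130:390,::-1],None,fx=3,fy=3,interpolation=cv2.INTER_CUBIC))
s=snap('scene'); cv2.imwrite('pics/scene3.png',cv2.resize(s['pixels'][120:320,110:370,::-1],None,fx=3,fy=3,interpolation=cv2.INTER_CUBIC))"
```

```text
t 19.75 tcp tray [-114.4 -105.5] z 0.1887 F [1.2 0.9 0.3]
knob_left 0.68 [319.2, 193.8] [ 55.2 113.5]
knob_right 0.77 [192.4, 252.3] [  52.2 -101.1]
depth 179 [315.5, 195.3] [ 54.8 106.9]
depth 220 [193.2, 253.6] [  54.7 -101. ]
t 19.9 tcp tray [-112.2 -105.2] z 0.1883 F [ 0.5  0.  -0.4]
knob_left 0.65 [185.3, 136.7] [ 51.3 109. ]
depth 231 [186.2, 136.8] [ 51.3 107.8]
depth 231 [334.2, 155.2] [  51.3 -100.6]
```

View pics/top3.png

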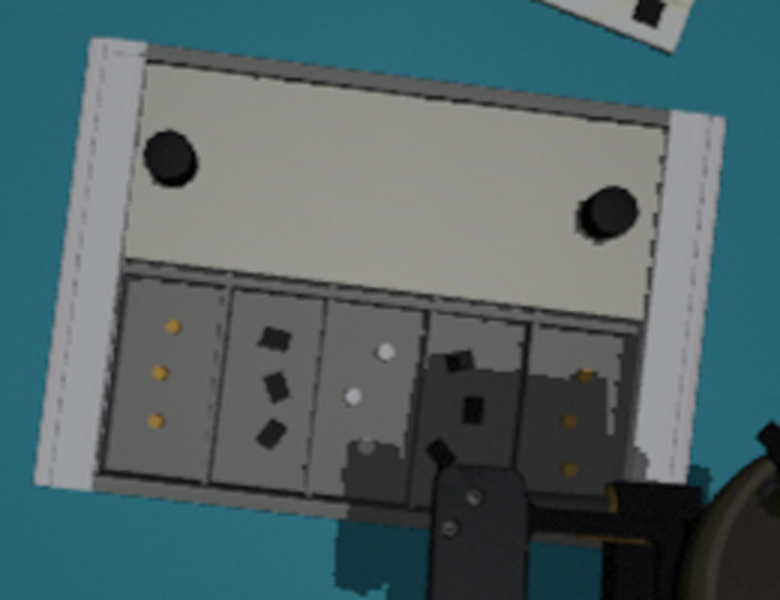

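View pics/scene3.png

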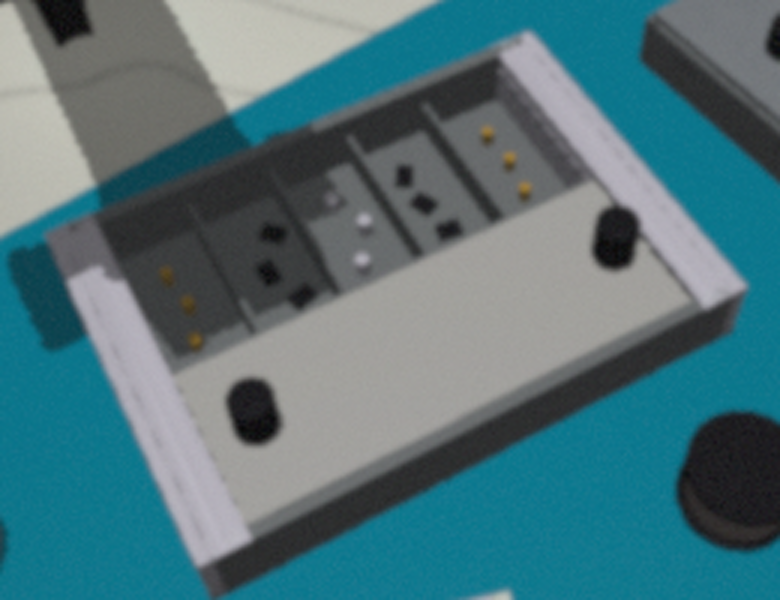

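Both views show the cover's far edge flush along the far wall, from (147,62) to (665,125) in the top crop. The near bays are open and the arm is clear.

```bash
python3 -c "
from h import *
print(ticket.job_done())"
```

```text
the job is handed in; nothing more can be done
None
```

I slid the cover fully home against the far end of the tray, and the near row of bays is open. I handed the job in at about 20 s.

- **How:** I pushed the two knobs in turn with the shut gripper. The largest measured lead was about 20 mm (about 5.5°). I then pressed each end until it resisted at roughly 20 N. The gripper backed off and lifted clear before I handed in.
- **Last checks:** From the top camera's depth, both knobs are at tray x = +51.3 mm, so the cover is square. The pictures show its far edge flush along the whole far wall.
- **Disagreement:** Home is nominally +52.5 mm. The top camera reads about 1 mm short and the scene camera reads about +54.7 mm, about 2 mm over. I put both down to the roughly 2 mm calibration error, since both ends had stopped firmly.
- **Tool tilt:** The tool tilted to about 9° while pressing at the end, and a few sideways drifts during pushing were corrected. The highest wrist force I read at the end of a call was about 26 N, well under the limit.

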